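# Clear the load tester and hold its dial on the third click

## Robot

A 7-joint arm with a two-finger parallel gripper is mounted at the origin on the work surface. World frame = base frame: x ahead of the robot, y to its left, z up, the work surface at z = 0. Lengths are in m, angles in rad, forces in N, time in s.
With the tool pointing down it reaches from about 0.4 to 0.9 m from the base axis. Payload 5.5 kg.
Tool frame: the origin (TCP) lies midway between the tips of the shut fingers; the grasp point (between the pads) lies 19 mm behind it (manip.grip_depth is the distance from the TCP to the grasp point, in m); z points along the fingers, x is the direction in which the jaws open and shut, and the axes are right-handed (so a half turn about z gives the same grasp; the last joint's range is limited). The gripper opens to 92 mm and grips with 3 to 60 N. Pads are 19 mm wide; open, the fingers measure 130 mm over their backs; the gripper's body (75 mm by 190 mm) begins 47 mm behind the grasp point.
Start: joints at [1.435, 0.501, -0.427, 1.55, 0.221, 1.138, -0.21], TCP at [0.252, -0.599, 0.227] pointing down, gripper open.
Joint ranges: [-2.88, 2.88], [-0.31, 2.03], [-1.54, 1.56], [0.2, 2.42], [-1.41, 4.55], [0.19, 2.02], [-2.57, 2.57]. Speed limits (rad/s): [2.57, 2.57, 3.14, 3.14, 3.14, 3.14, 3.14].

## Interface

Orientations are given as a unit quaternion [x, y, z, w].
In Python, from bench import manip, effector, viewer gives the robot as it stands. Calls block until the motion is done:
- manip.move_pose(position, orientation): joint-space move of the TCP to a pose.
- manip.servo_line(position, ori=None, vel=0.15): straight line of the TCP; ori=None keeps the orientation; vel is the mean speed in m/s.
- manip.movej(angles): joint-space move.
- effector.open_jaws() and effector.close(f_grip=None): open the fingers fully, or close them until they stop; f_grip is the grip in N (None keeps the last).
- manip.sleep(seconds).
- manip.solve_ik(position, orientation): joint angles nearest the present ones, or None.
- viewer.get_image(name): name is "scene" or "top" or "wrist"; returns the picture (420x560x3 uint8, red, green, blue); there is no depth.
- viewer.get_calibration(name): a dict with "vfov" (degrees; the focal length in pixels is half the picture's height over the tangent of half this angle, whatever the lens; pixels are square), "cx", "cy" (the principal point, pixels), "eye" and "attitude" of the camera in the world. Camera axes: x right, y down, z forward; pixel columns grow to the right and rows downward; lengths in m; the calibration is good to about 2 mm. A picture is of the moment at which its call begins: read the wrist's pose just before it. get_calibration takes no time and is no camera call; for the wrist camera it gives the pose at the moment of the call.
A pose or a line that the arm cannot do raises manip.PlanningError and nothing moves.
- manip.hand_in(): hands the job in, once; it reports no verdict.
Readings, each from a call of its own:
- manip.current_clock(): time.
- manip.current_q(): joint angles.
- manip.current_joint_velocities(): joint speeds.
- manip.current_tau(): joint torques, N m.
- manip.current_tool_pos(): TCP position.
- manip.current_tcp_rot(): TCP orientation.
- manip.current_force(): force on the tool from outside, world axes, zero at the start.
- manip.current_wrist_torque(): the same for the moment, N m.
- manip.current_finger_gap(): finger opening in m.
Only numpy, scipy, OpenCV 4.12 (cv2) and the standard library are available. Lean on these libraries where they do the work, as an engineer would, in place of code of your own. Each camera call takes 0.05 s, during which the arm holds its last target.

## Task

A small finned heatsink has been left on top of the load tester, in the way of its dial: lift it off and set it gently, flat with its fins up, in the empty parts tray. Then swing the tester's spring-return dial clockwise by its upright handle, past the first two clicks to the third (the mark with three bars, short of the end stop), and hold it there with the gripper's fingers. It springs back if let go, so finish while still holding it on the third click, and leave everything else where it is.

Things in the scene. Friction and masses are not known exactly. Their poses are not given: they have to be found in the camera images.
- tester: Load tester: fixed grey box 250 (its x) by 260 (its y) by 70 mm high on the table. Origin: centre of its underside. Its z is up; its -x side is the front with vents and sockets and faces the robot, give or take its yaw. The dial is on its top face, with black marks beyond the handle's path: a dot at home, then one, two and three bars at the clicks.
- dial_axis (a point): The dial's vertical turning axis, at the level of the tester's top face (70 mm above the table), 20 mm to -x of the tester's centre. Axes as the tester's. Here a black hub 44 mm in diameter, 26 mm high, carries a flat steel crank arm to the upright handle.
- dial (a joint): Dial angle (rad): 0 at home (start), growing clockwise seen from above; clicks at 0.45, 0.90, 1.35, end stop at 1.75. At value q the crank points 1.0 - q rad counterclockwise (from above) of the tester's +x. A spring always turns it home, from any click: 0.40 N m at 0, 0.67 at 1.35, plus a ripple of 0.25 (stiffer on leaving a click, easing before the next): 2 to 13 N at the handle.
- dial_handle (a point): The middle of the grip of the dial's upright handle (moves with the dial): a vertical black cylinder 18 mm in diameter, from 18 to 64 mm above the tester's top; this point is 44 mm above the tester's top (114 mm above the table), 75 mm from the axis. The crank arm and its end below it reach up to 18 mm above the tester's top.
- heatsink: Loose aluminium heatsink, 64 (its x, along the fins) by 44 (its y) by 36 mm high (its z), about 0.1 to 0.2 kg, fins upward. Origin: centre of its underside. It starts on the tester's top, in the path of the dial's handle. It can be gripped across its 44 mm.
- tray: Empty fixed grey plastic parts tray, open on top, 220 (its x) by 190 (its y) by 30 mm high outside, walls and floor 5 mm. Origin: centre of its underside; the inner floor is 5 mm above the table.
- tin: Bystander: closed steel tin, 50 mm in diameter, 35 mm high, standing on the tester's top at its front (-x), right (-y) corner. Origin: centre of underside.
- jar: Bystander: closed glass jar, 72 mm in diameter, 85 mm high. Origin: centre of underside.
- drive: Bystander: hard disk drive lying flat, 147 by 101 by 26 mm. Origin: centre of underside.
- driver: Bystander: small power screwdriver lying on its side, about 180 by 120 by 40 mm. Origin: under the middle of its barrel.
- tape: Bystander: roll of black tape lying flat, 90 mm in diameter, 22 mm high. Origin: centre of underside.
- mug: Bystander: white mug, 80 mm in diameter, 90 mm high. Origin: centre of underside.
- card: Bystander: green expansion card with a steel bracket lying flat, 150 by 100 by 18 mm. Origin: centre of underside.
Mind the look-alikes: they are no part of the job. Leave any yellow look-alike of the heatsink alone.

How it is judged:
By the outcome, as a careful person would: the job done as asked, in the order asked, and still so for the second after the job is handed in, while the arm keeps its last pose, push and grip.
It also fails if it takes over 58 s, if anything falls off the work surface, if the arm or the gripper's body presses on something with over 40 N, if the wrist force passes 120 N, or if a joint passes its speed limit or range.

## Working session

There is one attempt and no reset: what is moved stays moved. The work goes in short steps, each a Python script; the robot and the scene stay as the last script left them, time stands still between calls to the robot, and variables do not carry over. Pictures are saved under pics/ and viewed, and the job is handed in when it is done.

```bash
ls; mkdir -p pics; python3 - <<'E'
from bench import manip, effector, viewer
import cv2
for n in ("scene","top","wrist"):
    c=viewer.get_calibration(n); im=viewer.get_image(n)
    print(n,c, im.shape)
    cv2.imwrite(f"pics/{n}0.png",cv2.cvtColor(im,cv2.COLOR_RGB2BGR))
print(manip.current_clock(),manip.current_tool_pos(),manip.current_tcp_rot(),manip.grip_depth,manip.current_finger_gap())
E
```

```text
pics
scene {'vfov': 42.83696503150208, 'cx': 287.12438037790895, 'cy': 212.57881356372607, 'eye': array([1.13476326, 0.59372956, 1.3923574 ]), 'attitude': array([ 0.37079007,  0.88913212, -0.24838059, -0.10132064])} (420, 560, 3)
top {'vfov': 47.801682292371545, 'cx': 278.43659529325583, 'cy': 206.9963759535358, 'eye': array([0.43826188, 0.03629267, 1.53360899]), 'attitude': array([ 0.70757397, -0.70523375,  0.03635824, -0.02573919])} (420, 560, 3)
wrist {'vfov': 68.34023797189197, 'cx': 278.2677843042367, 'cy': 208.82917090893352, 'eye': array([ 0.31791358, -0.57030283,  0.38518697]), 'attitude': array([ 0.82553612, -0.54820088, -0.07511374,  0.11101279])} (420, 560, 3)
0.15 [ 0.25219143 -0.59850777  0.22591944] [ 8.33174136e-01 -5.53010229e-01 -5.96330728e-04 -4.35314827e-04] 0.0188 0.09176356533608339
```

View pics/top0.png

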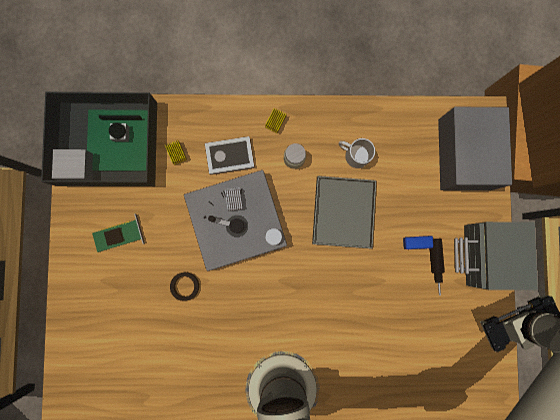

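View pics/scene0.png

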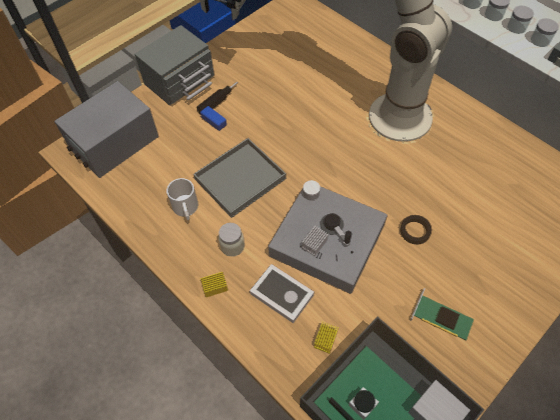

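The top view shows three finned blocks: a grey one on the tester at (233,199), and two yellow look-alikes at (177,152) and (276,121), which I'll leave alone. I'm choosing the grey one. The empty tray is at (345,212); the other open bin at (105,140) is black and full, and the boxes at (475,148) and (500,255) are closed. Next I'll crop in close and measure.

```bash
cat > h.py <<'E'
from bench import manip, effector, viewer
import cv2, numpy as np
from scipy.spatial.transform import Rotation as R
def grab(n):
    c=viewer.get_calibration(n); return viewer.get_image(n),c
def save(im,name): cv2.imwrite(f"pics/{name}.png",cv2.cvtColor(im,cv2.COLOR_RGB2BGR))
def ray(c,uv):
    f=210/np.tan(np.radians(c['vfov'])/2)
    uv=np.atleast_2d(np.asarray(uv,float))
    d=np.c_[(uv[:,0]-c['cx'])/f,(uv[:,1]-c['cy'])/f,np.ones(len(uv))]
    return R.from_quat(c['attitude']).apply(d)
def onz(c,uv,z):
    d=ray(c,uv); e=c['eye']; return e+d*((z-e[2])/d[:,2])[:,None]
def proj(c,P):
    f=210/np.tan(np.radians(c['vfov'])/2)
    p=R.from_quat(c['attitude']).inv().apply(np.atleast_2d(P)-c['eye'])
    return np.c_[p[:,0]/p[:,2]*f+c['cx'],p[:,1]/p[:,2]*f+c['cy']]
E
python3 - <<'E'
from h import *
im,c=grab("top")
save(cv2.resize(im[160:280,170:300],None,fx=6,fy=5,interpolation=cv2.INTER_CUBIC)[:600],"crop_top")
im2,c2=grab("scene")
save(cv2.resize(im2[170:300,255:400],None,fx=5,fy=4.6,interpolation=cv2.INTER_CUBIC)[:600],"crop_sc")
E
```

```text
(no output)
```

View pics/crop_top.png

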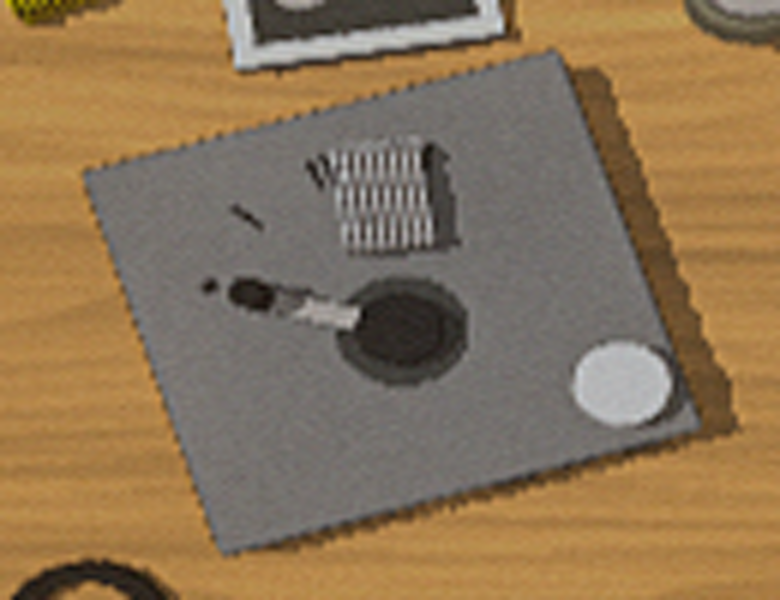

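View pics/crop_sc.png

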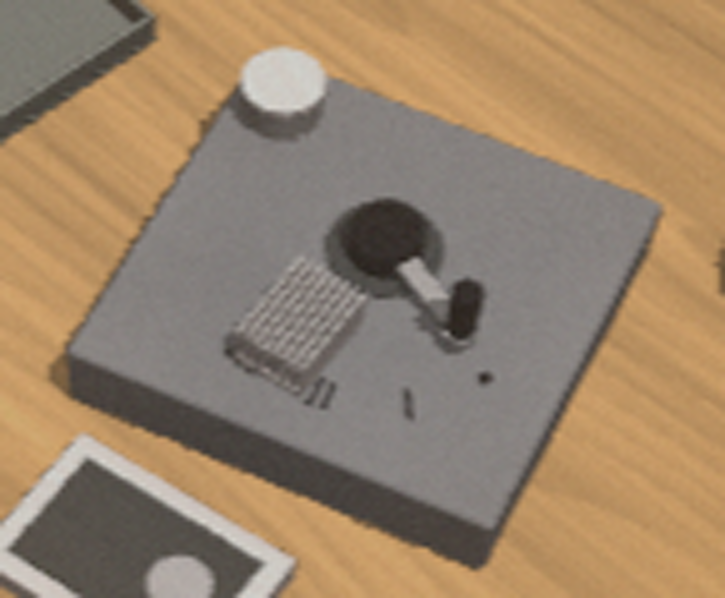

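The crop confirms a grey finned heatsink with fins up at top (233,199). The dial hub is at about (237,225), the handle at (212,218) and the tin at (274,237). Next are rough positions, then a closer wrist view.

```bash
python3 - <<'E'
from h import *
im,c=grab("top")
hsv=cv2.cvtColor(im,cv2.COLOR_RGB2HSV)
# calibration check: undistortion assumed
g=(hsv[...,1]<60).astype(np.uint8)*255
def blob(seed,mask,z,name):
    n,l,s,ce=cv2.connectedComponentsWithStats(mask)
    k=l[seed[1],seed[0]]; m=(l==k).astype(np.uint8)
    cn=max(cv2.findContours(m,cv2.RETR_EXTERNAL,cv2.CHAIN_APPROX_NONE)[0],key=cv2.contourArea)
    P=onz(c,cn[:,0,:],z)
    r=cv2.minAreaRect((P[:,:2]*1000).astype(np.float32))
    print(name,k,s[k],r, cv2.boxPoints(r).round(0).tolist())
print(hsv[240,215],hsv[230,345],hsv[290,250],hsv[181,345])
gb=((hsv[...,1]<60)&(hsv[...,2]>75)).astype(np.uint8)*255
blob((215,240),gb,0.07,"tester")
blob((345,212),(hsv[...,1]<75).astype(np.uint8)*255,0.03,"tray")
u=lambda x,y:(170+(x+.5)/6-.5,160+(y+.5)/5-.5)
print("tester top corners",onz(c,[u(85,173),u(558,52),u(697,430),u(225,553)],.07).round(4))
print("hub",onz(c,[u(402,327)],.096), "handle top",onz(c,[u(250,293)],.13))
print("hs top corners",onz(c,[u(328,152),u(415,137),u(434,242),u(348,252)],.106).round(4))
E
```

```text
[ 13  24 125] [ 35  14 110] [ 18 156 165] [ 22  25 113]
tester 35 [ 184  170  103  101 6124] ((527.3836059570312, 149.01028442382812), (248.32391357421875, 257.94659423828125), 17.820898056030273) [[370.0, 234.0], [449.0, -12.0], [685.0, 64.0], [606.0, 310.0]]
tray 47 [ 313  176   63   73 3983] ((556.3439331054688, -195.7348175048828), (190.9064178466797, 218.33718872070312), 85.84761810302734) [[441.0, -283.0], [658.0, -299.0], [672.0, -108.0], [454.0, -93.0]]
tester top corners [[ 0.6059  0.308   0.07  ]
 [ 0.6829  0.0642  0.07  ]
 [ 0.448  -0.0084  0.07  ]
 [ 0.3723  0.2322  0.07  ]]
hub [[0.50962797 0.14160015 0.096     ]] handle top [[0.52783154 0.21424492 0.13      ]]
hs top corners [[0.6151 0.1793 0.106 ]
 [0.6244 0.1355 0.106 ]
 [0.5606 0.1253 0.106 ]
 [0.5543 0.1685 0.106 ]]
```

```bash
cat >> h.py <<'E'
def down(a):  # tool down, jaw axis (tool x) at world angle a
    return [np.cos(a/2),np.sin(a/2),0,0]
def ik(p,a): return manip.solve_ik(p,down(a))
E
python3 - <<'E'
from h import *
manip.servo_line([0.252,-0.599,0.34],vel=0.3)
a=np.radians(-80.5)
for p,aa in [([0.56,0.15,0.32],a),([0.589,0.152,0.08],a),([0.556,-0.196,0.013],a),([0.5285,0.2145,0.095],-0.264),([0.584,0.139,0.095],-1.614)]:
    q=ik(p,aa); print(p,aa,None if q is None else np.round(q,2))
manip.move_pose([0.53,0.15,0.30],down(a))
im,c=grab("wrist"); save(im,"wrist1"); np.save("w1.npy",im)
import pickle; pickle.dump(c,open("w1.pkl","wb"))
print(manip.current_tool_pos(),c, manip.current_clock(), manip.current_force())
E
```

```text
[0.56, 0.15, 0.32] -1.4049900478554354 [ 0.54  0.51 -1.18  1.6   0.48  1.36 -2.11]
[0.589, 0.152, 0.08] -1.4049900478554354 [ 0.31  0.74 -0.85  1.76  0.67  0.96 -2.22]
[0.556, -0.196, 0.013] -1.4049900478554354 [ 0.69  0.71 -0.53  1.83  0.51  0.74 -1.52]
[0.5285, 0.2145, 0.095] -0.264 [ 0.36  0.8  -1.11  1.84  0.83  1.05 -1.36]
[0.584, 0.139, 0.095] -1.614 [ 0.33  0.7  -0.84  1.77  0.62  0.96 -2.38]
[0.53040555 0.14901289 0.29990305] {'vfov': 68.34023797189197, 'cx': 278.2677843042367, 'cy': 208.82917090893352, 'eye': array([0.60078262, 0.16135786, 0.45927188]), 'attitude': array([ 0.75556725, -0.64117965, -0.0869139 ,  0.10223878])} 3.6917 [ 0.54504195  0.51960358 -0.1183578 ]
```

View pics/wrist1.png

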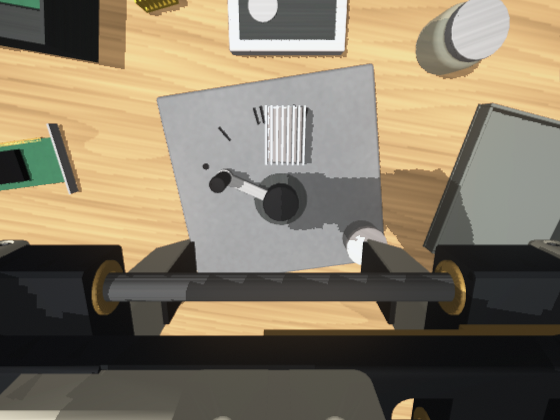

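The wrist view shows the heatsink at (286,135), aligned with the jaws, plus the hub at (281,202), the handle top at (220,182) and the tin at (363,245). I'll take precise corners from this view.

```bash
python3 - <<'E'
from h import *
import pickle
im=np.load("w1.npy"); c=pickle.load(open("w1.pkl","rb"))
s=cv2.resize(im[90:230,180:330],None,fx=5,fy=4.2,interpolation=cv2.INTER_CUBIC); save(s,"w1crop")
g=cv2.cvtColor(im,cv2.COLOR_RGB2GRAY)
dark=(g<50).astype(np.uint8); dark[235:]=0
n,l,st,ce=cv2.connectedComponentsWithStats(dark)
for k in range(1,n):
    if st[k][4]>15 and 150<ce[k][0]<380 and 60<ce[k][1]<230: print(k,st[k],ce[k])
E
```

```text
10 [210 172  21  20 175] [221.13714286 180.17714286]
11 [263 183  36  38 848] [282.63089623 202.99528302]
```

View pics/w1crop.png

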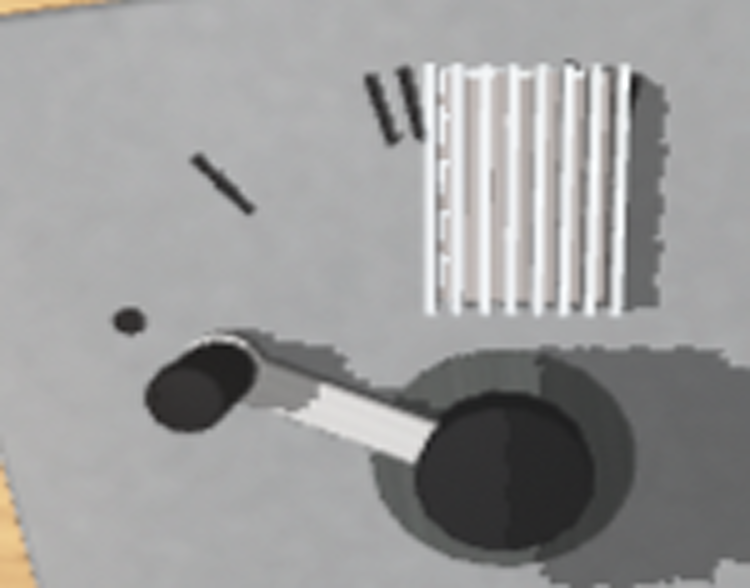

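```bash
python3 - <<'E'
from h import *
import pickle
c=pickle.load(open("w1.pkl","rb"))
u=lambda x,y:(180+(x+.5)/5-.5,90+(y+.5)/4.2-.5)
T=onz(c,[u(424,64),u(631,66),u(626,314),u(426,314)],.106)
print(T.round(4), T.mean(0), np.linalg.norm(T[1]-T[0]),np.linalg.norm(T[3]-T[0]))
for a,b in((3,0),(2,1)): d=T[a if 0 else b]-T[a]; print(np.degrees(np.arctan2(d[1],d[0])))
hub=onz(c,[u(505,470)],.096); hd=onz(c,[u(185,399)],.134); dot=onz(c,[u(129,321)],.07)
print("hub",hub,"handle",hd,"dot",dot)
d=(hd-hub)[0]; print(np.hypot(d[0],d[1]),np.arctan2(d[1],d[0]))
TC=onz(c,[(158,98),(373,65)],.07); print("back corners",TC, np.linalg.norm(TC[1]-TC[0]), np.degrees(np.arctan2(*(TC[0]-TC[1])[[1,0]]))-90)
d=(dot-hub)[0]; print("dot ang",np.arctan2(d[1],d[0]))
E
```

```text
[[0.6175 0.1794 0.106 ]
 [0.6243 0.1351 0.106 ]
 [0.5614 0.1243 0.106 ]
 [0.5539 0.1693 0.106 ]] [0.58929688 0.15201938 0.106     ] 0.0448960553078779 0.06439025385959064
9.084350412979909
9.696296128144514
hub [[0.51139082 0.14384485 0.096     ]] handle [[0.52797083 0.2161641  0.134     ]] dot [[0.53495462 0.243461   0.07      ]]
0.0741954904521861 1.3454294730251706
back corners [[0.60632086 0.30717407 0.07      ]
 [0.68294756 0.0639225  0.07      ]] 0.25503525022523654 17.48495306659855
dot ang 1.338519727271427
```

The two views agree to about 2 mm: heatsink at (0.589, 0.152), yaw 9.4°. Now I'll grasp and lift it.

```bash
python3 - <<'E'
from h import *
a=np.radians(-80.6)
manip.move_pose([0.589,0.152,0.18],down(a))
manip.servo_line([0.589,0.152,0.078],vel=0.08)
print(manip.current_tool_pos(), manip.current_force())
effector.close(f_grip=20)
print("gap",manip.current_finger_gap(), manip.current_force(), manip.current_tool_pos())
manip.servo_line([0.589,0.152,0.23],vel=0.12)
print("gap",manip.current_finger_gap(), manip.current_force(), manip.current_clock())
im,c=grab("wrist"); save(im,"wrist2"); im,c=grab("scene"); save(cv2.resize(im[120:330,180:460],None,fx=2.5,fy=2.5),"scene2")
E
```

```text
[0.58943505 0.15219722 0.07859399] [ 0.02846559 -0.28307931 -0.24757447]
gap 0.04394860956666317 [0.54313556 0.10604338 1.04511374] [0.58899543 0.15199709 0.07800446]
gap 0.04349201488027483 [ 0.26961786  0.07530707 -2.63027453] 7.9333
```

View pics/wrist2.png

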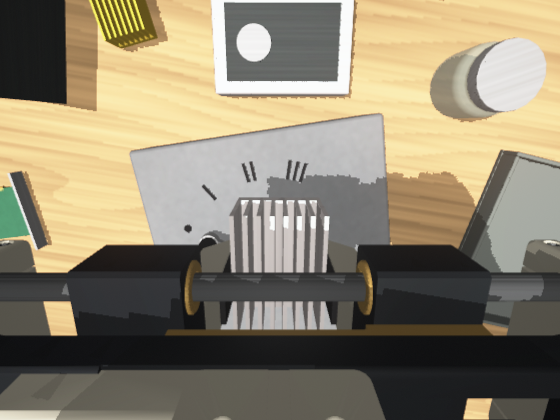

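View pics/scene2.png

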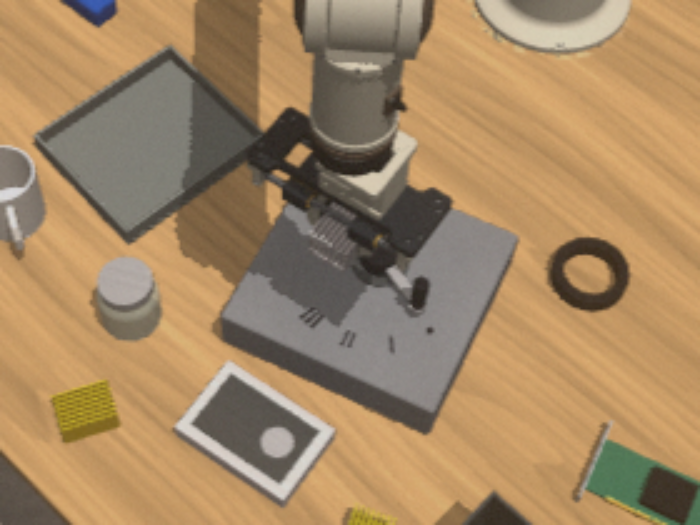

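The heatsink is held between the pads at wrist (280,265), still upright, and the three-bar mark is now visible at (297,170). Next I'll carry it to the tray.

```bash
python3 - <<'E'
from h import *
manip.servo_line([0.556,-0.196,0.20],vel=0.18)
manip.servo_line([0.556,-0.196,0.04],vel=0.12)
manip.sleep(0.1); f0=manip.current_force(); print(f0)
z=0.019
while z>0.0105:
    manip.servo_line([0.556,-0.196,z],vel=0.02)
    f=manip.current_force(); print(z,manip.current_tool_pos()[2].round(4),f.round(2),manip.current_clock())
    if f[2]-f0[2]>1.5: break
    z-=0.0015 if z>0.0145 else 0.0007
print(manip.current_finger_gap())
im,c=grab("wrist"); save(im,"wrist3")
E
```

```text
[-0.55335247 -0.01508804 -0.42177645]
0.019 0.0191 [-0.17  0.22 -0.39] 12.9167
0.017499999999999998 0.0174 [-0.4   0.36 -0.84] 13.1667
0.015999999999999997 0.0159 [-0.04  1.22 -0.42] 13.4167
0.014499999999999997 0.0144 [-0.31 -0.01 -1.09] 13.6667
0.013799999999999998 0.0137 [ 0.36 -0.24 -0.69] 13.9167
0.013099999999999999 0.0131 [-0.32  0.73 -0.63] 14.1667
0.0124 0.013 [-1.34 -0.73  4.52] 14.4167
0.0444783876709626
```

View pics/wrist3.png

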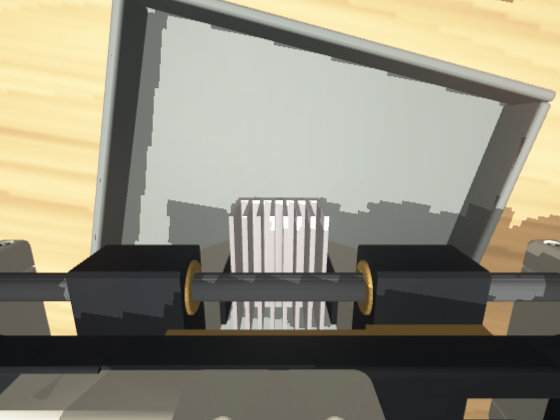

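Contact came at TCP z = 0.013 as predicted, with the heatsink inside the tray at (280,265). I'll release it and retreat, then look at the tray and the dial.

```bash
python3 - <<'E'
from h import *
effector.open_jaws()
print(manip.current_finger_gap(),manip.current_force())
manip.servo_line([0.556,-0.196,0.20],vel=0.15)
manip.servo_line([0.50,0.13,0.26],ori=down(-0.9),vel=0.2)
im,c=grab("wrist"); save(im,"wrist4"); import pickle; pickle.dump((im,c),open("w4.pkl","wb"))
im,c=grab("top"); save(cv2.resize(im[150:290,170:400],None,fx=3.4,fy=3.4),"top4")
print(manip.current_clock(),manip.current_q().round(2))
E
```

```text
0.09216529934378839 [-0.3040544   0.22096758 -0.42443859]
18.7167 [ 0.65  0.43 -1.2   1.83  0.43  1.18 -1.59]
```

View pics/wrist4.png

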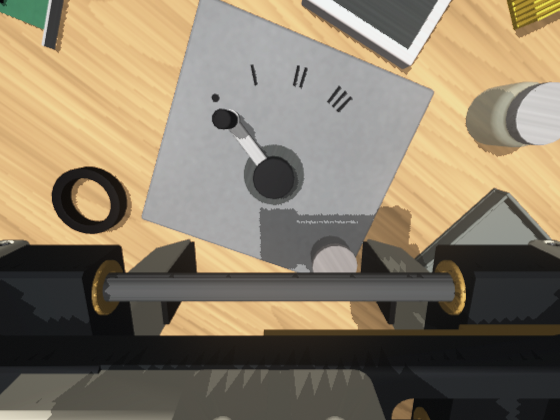

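View pics/top4.png

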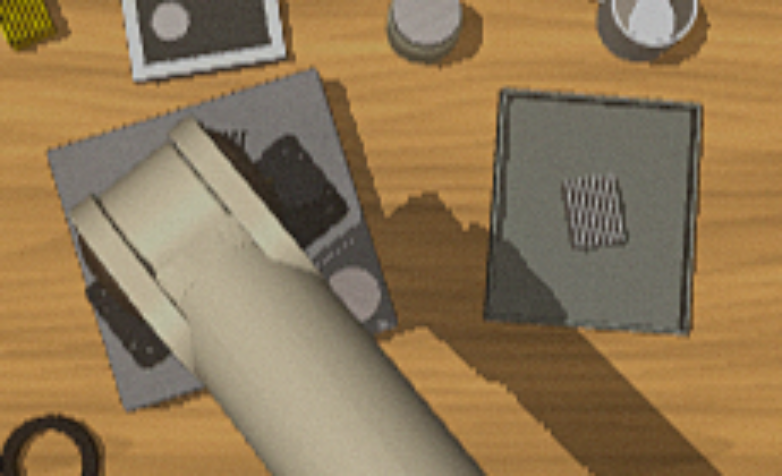

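The heatsink lies flat in the middle of the tray at crop (596,212). All the marks are visible in the wrist view: dot (215,98), bars at (254,74), (300,76) and (340,98), hub (273,177) and handle (222,119). I'll fit the axis from these.

```bash
python3 - <<'E'
from h import *
import pickle
im,c=pickle.load(open("w4.pkl","rb"))
s=cv2.resize(im[60:210,195:365],None,fx=4.5,fy=4,interpolation=cv2.INTER_CUBIC); save(s,"w4crop")
g=cv2.cvtColor(im,cv2.COLOR_RGB2GRAY)
m=(g<85).astype(np.uint8)
n,l,st,ce=cv2.connectedComponentsWithStats(m)
for k in range(1,n):
    if 4<st[k][4]<1500 and 200<ce[k][0]<360 and 60<ce[k][1]<205:
        w=onz(c,[ce[k]],.07)[0]; print(st[k],ce[k].round(1),w.round(4))
E
```

```text
[251  65   6  20  48] [253.5  74.4] [0.5787 0.2249 0.07  ]
[293  66   6  20  47] [295.8  75.6] [0.6053 0.1895 0.07  ]
[299  68   8  19  47] [302.9  76.9] [0.6089 0.1828 0.07  ]
[327  86  14  17  53] [333.8  93.8] [0.6163 0.1465 0.07  ]
[332  91  14  16  48] [339.1  98.4] [0.6164 0.139  0.07  ]
[212  94   7   8  43] [215.   97.6] [0.5351 0.2433 0.07  ]
[337  97  15  15  54] [343.6 104. ] [0.6151 0.1315 0.07  ]
[212 109  26  20 417] [224.2 119. ] [0.5233 0.2229 0.07  ]
```

View pics/w4crop.png

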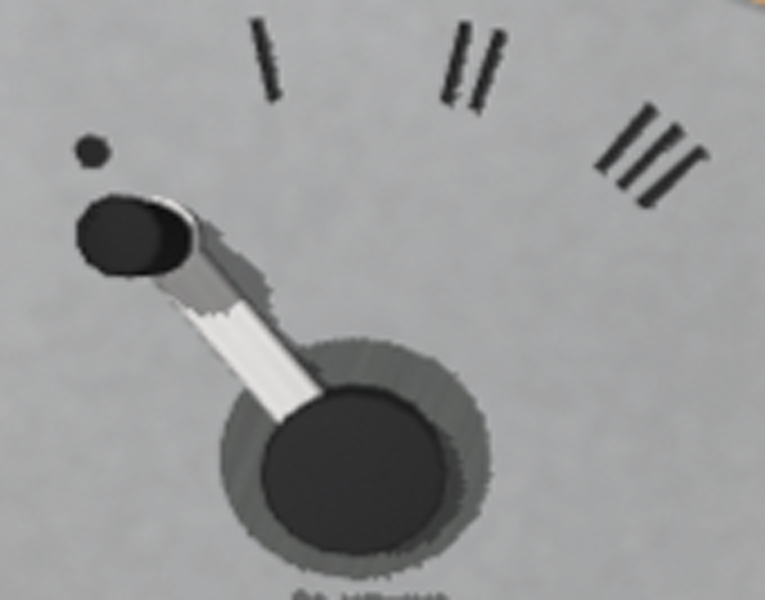

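```bash
python3 - <<'E'
from h import *
import pickle
from scipy.optimize import least_squares
im,c=pickle.load(open("w4.pkl","rb"))
M=np.array([[.5351,.2433],[.5787,.2249],[.6071,.1862],[.6159,.139]]); q=np.array([0,.45,.9,1.35])
f=lambda p:(np.c_[p[0]+p[2]*np.cos(p[3]-q),p[1]+p[2]*np.sin(p[3]-q)]-M).ravel()
r=least_squares(f,[.509,.143,.105,1.305]); print(r.x, np.abs(r.fun).max())
u=lambda x,y:(195+(x+.5)/4.5-.5,60+(y+.5)/4-.5)
print("hub",onz(c,[u(354,470)],.096),"disc",onz(c,[u(354,458)],.072),"handle",onz(c,[u(119,236)],.134))
E
```

```text
[0.51041353 0.14135478 0.1062212  1.33270534] 0.0014936208721824662
hub [[0.50998252 0.14430291 0.096     ]] disc [[0.50923966 0.14421327 0.072     ]] handle [[0.52791782 0.21621062 0.134     ]]
```

The axis is about (0.510, 0.143) and home angle about 1.32 rad, and the three estimates agree to about 3 mm. Next I'll grip the handle with the jaws tangential, so a finger does the pushing.

```bash
cat >> h.py <<'E'
AX=np.array([0.5097,0.1430]); PH=1.32; RR=0.075
def hp(q,z=0.095,r=RR):
    p=PH-q; return [AX[0]+r*np.cos(p),AX[1]+r*np.sin(p),z], down(p-np.pi/2)
def qnow():
    t=manip.current_tool_pos()[:2]-AX; return PH-np.arctan2(t[1],t[0]), np.hypot(*t)
E
python3 - <<'E'
from h import *
p,o=hp(0,0.19); manip.move_pose(p,o)
p,o=hp(0); manip.servo_line(p,vel=0.08)
print(manip.current_tool_pos(),manip.current_force().round(2),manip.current_q().round(2))
effector.close(f_grip=45); manip.sleep(0.1)
print(manip.current_finger_gap(),manip.current_force().round(2),qnow(),manip.current_clock())
im,c=grab("wrist"); save(im,"wrist5")
E
```

```text
[0.52867315 0.21592347 0.09554392] [ 0.06 -0.28  0.58] [ 0.35  0.79 -1.09  1.84  0.82  1.04 -1.33]
0.017130416373719808 [-0.22  0.66 -0.68] (np.float64(-0.000389174804889425), np.float64(0.07499511170299153)) 21.8417
```

View pics/wrist5.png

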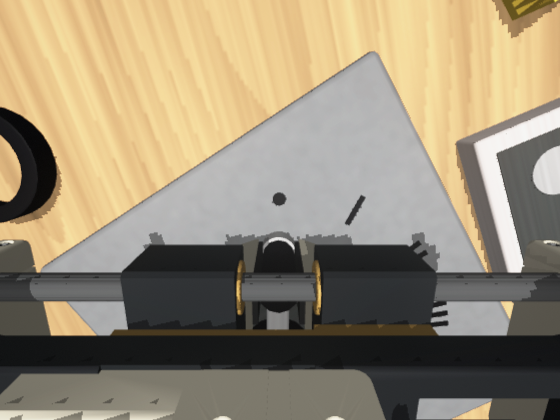

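The handle is gripped at (279,265) with the dot centred at (279,199), so the dial is at home. Now the swing.

```bash
python3 - <<'E'
from h import *
for q in np.linspace(0.09,1.35,15):
    p,o=hp(q); manip.servo_line(p,ori=o,vel=0.04)
    f=manip.current_force(); a=PH-q
    ft=f[0]*np.sin(a)-f[1]*np.cos(a); fr=f[0]*np.cos(a)+f[1]*np.sin(a)
    x=qnow(); print(round(q,3),round(x[0],3),round(x[1],4),"tan %.1f rad %.1f z %.1f"%(ft,fr,f[2]),round(manip.current_finger_gap(),4),round(manip.current_clock(),2))
    if np.linalg.norm(f)>45: print("stop"); break
im,c=grab("wrist"); save(im,"wrist6")
im,c=grab("scene"); save(cv2.resize(im[150:320,180:420],None,fx=3.2,fy=3.2),"scene6")
print(manip.current_q().round(2))
E
```

```text
0.09 0.071 0.075 tan -4.2 rad -1.5 z 2.4 0.017 22.21
0.18 0.165 0.0749 tan -5.2 rad -1.9 z 3.0 0.0172 22.52
0.27 0.266 0.0749 tan -3.1 rad -2.3 z 2.3 0.0169 22.84
0.36 0.358 0.0748 tan -1.9 rad -2.8 z 1.5 0.017 23.16
0.45 0.439 0.0748 tan -2.7 rad -2.6 z 1.4 0.0169 23.48
0.54 0.521 0.0747 tan -4.6 rad -3.5 z 2.9 0.0173 23.79
0.63 0.61 0.0747 tan -4.7 rad -3.4 z 2.2 0.0171 24.11
0.72 0.713 0.0747 tan -4.5 rad -3.6 z 2.1 0.0173 24.43
0.81 0.806 0.0747 tan -3.1 rad -3.5 z 2.5 0.0171 24.74
0.9 0.888 0.0746 tan -3.3 rad -2.9 z 1.6 0.017 25.06
0.99 0.966 0.0746 tan -4.8 rad -4.9 z 1.9 0.0173 25.38
1.08 1.041 0.0745 tan -6.1 rad -4.5 z -0.3 0.0174 25.69
1.17 1.13 0.0743 tan -6.7 rad -4.9 z 0.3 0.0174 26.01
1.26 1.229 0.0743 tan -5.2 rad -5.1 z -0.3 0.0172 26.32
1.35 1.314 0.0743 tan -4.7 rad -3.5 z 0.1 0.0173 26.64
[ 0.3   0.68 -0.8   1.77  0.59  0.95 -2.34]
```

View pics/wrist6.png

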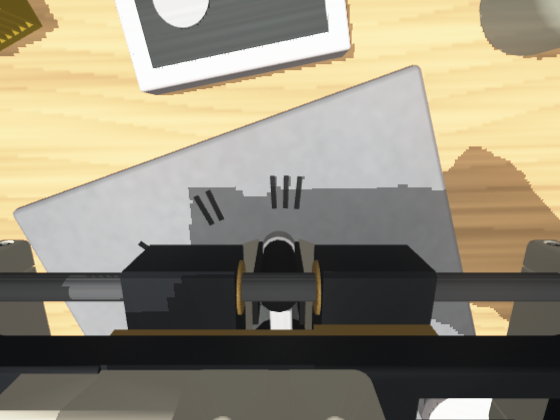

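View pics/scene6.png

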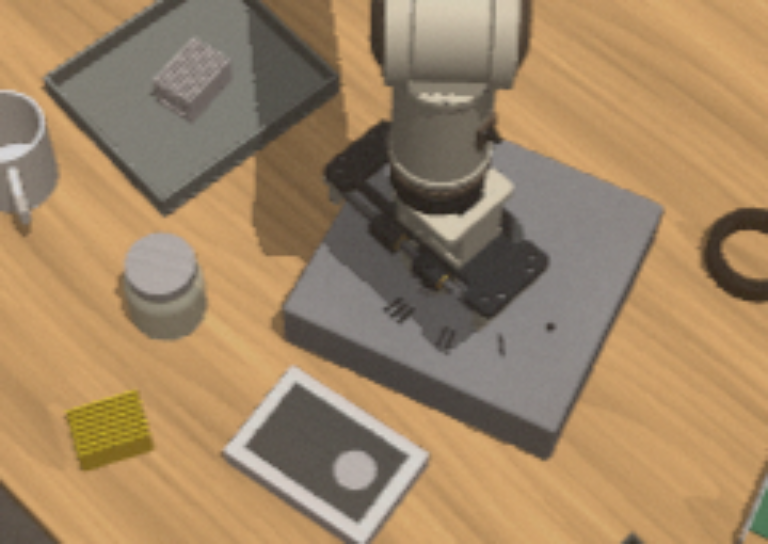

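The handle at (279,265) sits slightly short of the middle bar at (286,192), and the readings give 1.314 rad because the arm yields to the spring. I'll trim it forward to 1.35, settle and re-check.

```bash
python3 - <<'E'
from h import *
manip.sleep(0.2); x=qnow(); print(x)
cmd=1.35
for i in range(3):
    cmd+=1.357-x[0]
    p,o=hp(cmd); manip.servo_line(p,ori=o,vel=0.03); manip.sleep(0.3)
    x=qnow(); print(cmd,x,manip.current_force().round(1),manip.current_finger_gap())
    if abs(x[0]-1.357)<0.006: break
im,c=grab("wrist"); save(im,"wrist7")
g=cv2.cvtColor(im,cv2.COLOR_RGB2GRAY)
save(cv2.resize(im[150:330,200:360],None,fx=4,fy=3.3,interpolation=cv2.INTER_CUBIC),"w7crop")
rot=R.from_quat(manip.current_tcp_rot()).as_matrix(); print("tool x ang",np.arctan2(rot[1,0],rot[0,0]),"tilt",rot[2,2],manip.current_clock(),manip.current_q().round(2))
print("mark3 px",proj(c,[[.6159,.139,.07]]), "expected handle base/axis px",proj(c,[[AX[0],AX[1],.096],list(manip.current_tool_pos())]))
import pickle; pickle.dump((im,c,manip.current_tool_pos()),open("w7.pkl","wb"))
E
```

```text
(np.float64(1.314165102434904), np.float64(0.07432446621207194))
1.3928348975650962 (np.float64(1.3522549235970998), np.float64(0.07431804009202192)) [-4.7  5.6 -0.1] 0.01738099333436999
tool x ang -1.636367253210343 tilt -0.9999940770498387 27.55 [ 0.3   0.68 -0.79  1.77  0.58  0.94 -2.38]
mark3 px [[278.89241879 190.52198134]] expected handle base/axis px [[283.64992251 367.5088752 ]
 [279.66356084 255.97252449]]
```

View pics/w7crop.png

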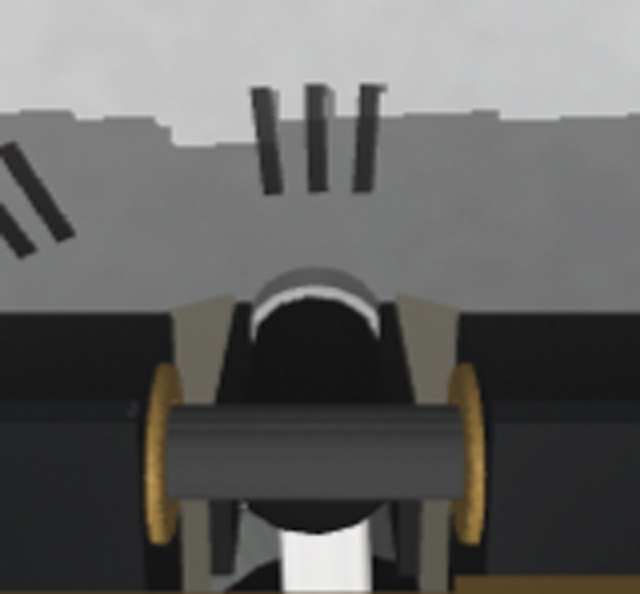

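The middle bar at crop (317,140), the handle at (315,415) and the crank at (326,560) now line up. One more numeric check of the crank against the mark, then a settled state check with a tray look.

```bash
python3 - <<'E'
from h import *
import pickle
im,c,t=pickle.load(open("w7.pkl","rb"))
u=lambda x,y:(200+(x+.5)/4-.5,150+(y+.5)/3.3-.5)
A=onz(c,[u(326,560)],.086)[0]; B=onz(c,[u(317,140)],.07)[0]; H=onz(c,[u(315,287)],.086)[0]
def ang(v): return np.arctan2(v[1],v[0])
print(A,H,B,t, "crank dir (arm->disc rim)",ang(H-A)," handle tcp->bar",ang(B[:2]-t[:2]),"axis->bar",ang(B[:2]-AX),"axis->tcp",ang(t[:2]-AX))
im,c=grab("top"); save(cv2.resize(im[100:290,80:400],None,fx=2.4,fy=2.4),"top8")
print(qnow(),manip.current_force().round(1),manip.current_joint_velocities().round(3),manip.current_clock())
E
```

```text
[0.5370085  0.14276751 0.086     ] [0.59212896 0.14083655 0.086     ] [0.61493643 0.13907415 0.07      ] [0.58398739 0.1406244  0.09500494] crank dir (arm->disc rim) -0.035017431086385276  handle tcp->bar -0.050048596345840975 axis->bar -0.037287785468156615 axis->tcp -0.03196764896824216
(np.float64(1.3517920698965407), np.float64(0.07433448048591737)) [-3.2  7.3 -1.3] [ 0.001 -0.001  0.002 -0.    -0.002  0.     0.002] 27.6
```

View pics/top8.png

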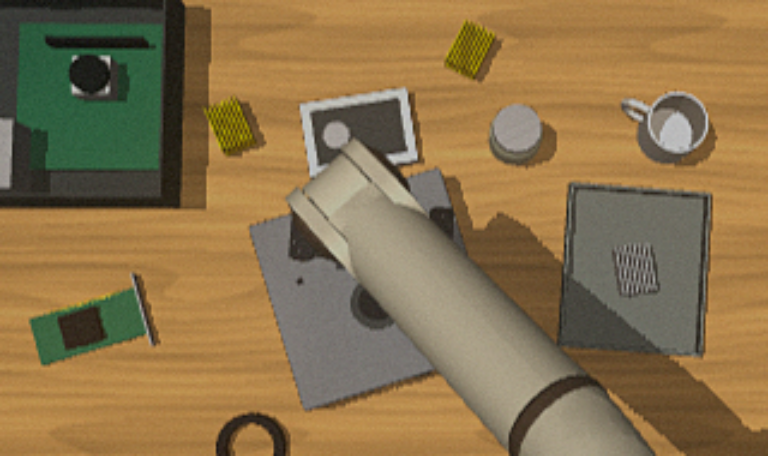

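The crank direction (-0.035 rad) matches the third mark (-0.037 rad) and the arm is still. The heatsink is flat in the tray at (636,270), and the bystanders in view haven't moved. Handing in.

```bash
python3 - <<'E'
from h import *
manip.hand_in(); print(qnow(), manip.current_finger_gap(), manip.current_clock())
E
```

```text
the job is handed in; nothing more can be done
the job is handed in; nothing more can be done
```

The job is done and handed in at about 27.6 s of the 58 s allowed. The heatsink is in the tray and the gripper is holding the dial on the third click.

- **Heatsink:** I lifted the grey heatsink off the tester and lowered it until it touched the tray floor, with a force rise of about 5 N. The last top picture shows it flat, fins up, near the middle of the tray.
- **Dial:** I gripped the handle with a 45 N grip setting and swung it clockwise past two clicks. The arm yielded to the spring and first stopped short at 1.314 rad, so I trimmed it to 1.352 rad; the third click is at 1.35. In the wrist picture the crank points at -0.035 rad and the three-bar mark lies at -0.037 rad.
- **Hold:** Finger gap was 17.4 mm, the arm was still, and wrist force was about 8 N.

**Checks that disagreed or were missing:**
- My estimates of the dial axis differed by up to 3 mm, about 0.04 rad. I relied on the mark alignment instead.
- The arm hid the tin in the last top picture, so I did not recheck it there. The gripper's body passed well above it and no unexpected force showed.
- Readings after hand-in were refused, so nothing was measured after that.

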